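Change over the tilt-out bins from sewing to press work

TASK

Sewing is finished and the press fittings are wanted next. Push the narrow bin that hangs tipped open back into its rack until it clicks fully home, and only then tip the wide bin forward by its tab until it hangs fully open. Leave the other narrow bin shut.

Things in the scene. Friction and masses are not known exactly. Their poses are not given: they have to be found in the camera images.
- rack_board: Wooden board 140x420x12 mm, fixed on the bench; origin under its centre, x from the robot to the back, y left along the row. On it, in any order, 130 mm apart: three plywood housings 110 mm deep, 132 high (roof 144 over the bench), two 84 wide, one 124. Each has a grey bin with a flat 8 mm front panel, level with the housing, ending in a pull tab that rises 30 mm above the roof.
- thread_bin_tab (a point): Narrow bin that starts tipped open 0.45-0.65 rad, a spool in it: middle of its 50 mm wide, 8 mm thick tab's top edge. Axes as the board's when shut; z tilts with the bin. Its pivot is 148 mm along -z and 4 along +x of this, 26 mm over the bench. Tips to the robot, 0 (shut) to 0.68 rad (stop). Shutting, the catch resists from 0.11 to 0.05 rad (3 N at the tab), then snaps it to 0.
- wide_bin_tab (a point): The one wide bin (124 mm), shut at the start: middle of its 90 mm wide tab's top edge, 174 mm over the bench. Frame, pivot, tilt and stop as for the thread bin. About 4 N at the tab frees the catch in the first 0.05 rad; then it moves easily (under 2 N) and stays where left. The flat roof behind the tab is clear: hook the tab from behind or pinch it from above; lift away upwards.
- third_bin_tab (a point): The other narrow bin (84 mm), which starts shut and must stay shut: middle of its 50 mm wide tab's top edge. Frame, pivot and catch as for the thread bin.

How it is judged:
By the outcome, as a careful person would: the job done as asked, in the order asked, and still so for the second after the job is handed in, with the robot touching nothing.
It also fails if it takes over 42 s, if anything falls off the work surface, if the arm or the gripper's body presses on something with over 40 N, if the wrist force passes 120 N, or if a joint passes its speed limit or range.

ROBOT

A 6-joint arm with a two-finger parallel gripper is mounted at the origin on a cart in front of the work surface, level with it; the furniture and walls round the work are solid. World frame = base frame: x ahead of the robot, y to its left, z up, the work surface at z = 0. Lengths are in m, angles in rad, forces in N, time in s.
With the tool pointing down it reaches from about 0.35 to 0.775 m from the base axis. Payload 7.3 kg.
Tool frame: the origin (TCP) lies midway between the tips of the shut fingers; the grasp point (between the pads) lies 19 mm behind it; z points along the fingers, y is the line along which they close (so a half turn about z gives the same grasp; the last joint's range is limited). The gripper opens to 92 mm and grips with 3 to 60 N. Pads are 19 mm wide; open, the fingers measure 130 mm over their backs; the gripper's body (75 mm by 190 mm) begins 47 mm behind the grasp point.
Start: joints at [1.189, 0.342, 1.524, -0, 1.275, -0.146], TCP at [0.123, 0.51, 0.227] pointing down, gripper open.
Joint ranges: [-2.53, 2.53], [-0.77, 2.02], [0.04, 2.7], [-1, 4.14], [0.28, 2.66], [-3.11, 3.11]. Speed limits (rad/s): [2.57, 2.57, 3.14, 3.14, 3.14, 3.14].

INTERFACE

Orientations are given as [roll, pitch, yaw] about the fixed x, y, z axes, in that order (R = Rz(yaw) Ry(pitch) Rx(roll)).
In Python, from cell import robot, read_camera, camera_params, nets gives the robot as it stands. The module is installed in compiled form; this text tells all that it offers.
- The arm moves only by the tool step_arm, never from a script. Its argument "steps" is a list of rows, each an object of numbers: "x", "y", "z": the shift along the tool's x, y, z as a fraction of full scale; "rx", "ry", "rz": the turn, a rotation vector about the tool's x, y, z as a fraction of full scale; "claw": the opening, from -1 (shut) to 1 (fully open). In form: [{"x": .., "y": .., "z": .., "rx": .., "ry": .., "rz": .., "claw": ..}, ...]. A call has 1 to 12 rows; each row is the pose to reach, as a shift and turn from the pose commanded when the call began, along the tool's axes at that moment; what a row does not reach only later rows make up. Full scale, the value 1, is 750 mm for a shift and pi/4 rad for a turn. A row lasts 1/12 s, in which the tool goes at most 41.7 mm and 7.16 degrees, less where a joint would pass 70% of its speed; a pose out of reach is approached as far as the arm can. A call with a number of a shift or a turn outside -1 to 1 is refused whole. A call with a gripper value outside its range is refused whole. The fingers move at their own pace and stop on an object; "squeeze" is the grip in N (left out, the last holds). Time passes only in rows, so rows that repeat a pose let the fingers close. It gives the time, the measured TCP pose, the force, the opening and the grip force at its end, in the units of the state.
- robot.observe(): the state, without advancing time (a new reading comes with each control period).
- read_camera(name): name is "scene" or "top" or "wrist"; returns (picture, depth): 480x640x3 uint8, blue, green, red; 480x640 float32, m along the optical axis (not along the pixel's ray), 0 where there is no reading.
- camera_params(name): a dict with "fx", "fy", "cx", "cy" (pixels), "R" (3x3) and "t" (3): a world point X has camera coordinates R X + t; the wrist camera has in their place "hand_eye" (4x4, takes a point from camera to tool coordinates, whose origin is the TCP and whose axes are the flange's). Camera axes: x right, y down, z forward; pixel columns grow to the right and rows downward; lengths in m; the calibration is good to about 2 mm. A picture is of the moment at which its call begins: read the wrist's pose just before it. camera_params takes no time and is no camera call.
- robot.hand_in(): hands the job in; it is judged then, once.
Trained networks look in the newest picture that a camera, given by its name, has taken for a name from the list of things; names that differ only in an ending like _2 or _b are one class to them, and where a whole thing is asked for, a point or a joint stands for the part that bears it (a point fixed in the world has none). Each returns a list of dicts, best first, with "conf" (0 to 1); they miss things now and then, are a little off and sometimes report something else, mostly with a low value. They report only what shows in the picture. A call takes as long as a camera call.
- nets.masks_of(camera, query): "region" (480x640 bool, what is visible of it) and "box" ([left, top, right, bottom] in pixels, round what is visible of it).
- nets.landmark_of(camera, query): "pixel" ([row, column] in pixels: a listed point, or the origin of a listed thing).
The state is a dict: "time": time; "qpos": joint angles; "qvel": joint speeds; "joint_efforts": joint torques, N m; "tool_pos": TCP position; "tool_rot": TCP orientation; "contact_force": force on the tool from outside, world axes, zero at the start; "torque": the same for the moment, N m; "opening": finger opening in m; "grip_force": force on a finger pad.
Only numpy, scipy, OpenCV 4.12 (cv2) and the standard library are available. Lean on these libraries where they do the work, as an engineer would, in place of code of your own. Each camera call takes 0.05 s, during which the arm holds its last target. There are 200 camera calls.

## Working session

There is one attempt and no reset: what is moved stays moved. The work goes in short steps, Python scripts to look and compute and a tool call to move; the robot and the scene stay as the last step left them, time stands still between calls to the robot, and variables do not carry over. Pictures are saved under pics/ and viewed, at most 10 in all, crops included, and the job is handed in when it is done.

Besides the shell and the picture viewer there is one more tool, called as name(argument=value, ...) on one line, values as JSON. step_arm: Moves the arm, as the interface text tells. Its arguments: {"type":"object","properties":{"steps":{"type":"array","items":{"type":"object","properties":{"x":{"type":"number","minimum":-1,"maximum":1},"y":{"type":"number","minimum":-1,"maximum":1},"z":{"type":"number","minimum":-1,"maximum":1},"rx":{"type":"number","minimum":-1,"maximum":1},"ry":{"type":"number","minimum":-1,"maximum":1},"rz":{"type":"number","minimum":-1,"maximum":1},"claw":{"type":"number"}}}},"squeeze":{"type":"number"}},"required":["steps"]}

```bash
mkdir -p pics
cat > h.py <<'E'
import numpy as np,cv2
from cell import robot,read_camera,camera_params,nets
def w(cam,r,c,d):
    p=camera_params(cam);X=np.array([(c-p['cx'])/p['fx']*d,(r-p['cy'])/p['fy']*d,d])
    return np.array(p['R']).T@(X-np.array(p['t']))
E
python3 - <<'E'
from h import *
s=robot.observe();print(s['time'],s['tool_pos'],s['tool_rot'],s['opening'],s['contact_force'])
ims=[]
for c in('scene','top'):
    im,d=read_camera(c);cv2.imwrite(f'pics/{c}1.png',im)
    p=camera_params(c);print(c,p['fx'],-np.array(p['R']).T@np.array(p['t']))
    for q in('thread_bin_tab','wide_bin_tab','third_bin_tab','rack_board'):
        for o in nets.landmark_of(c,q)[:2]:
            r,k=o['pixel'];ri,ki=int(round(r)),int(round(k))
            dd=d[max(ri-2,0):ri+5,max(ki-2,0):ki+3];v=dd[dd>0]
            if len(v):print(c,q,round(o['conf'],2),(round(r),round(k)),w(c,r,k,v.min()).round(3),w(c,r,k,np.median(v)).round(3))
E
```

```text
0.0 [0.12247536 0.51009819 0.22605465] [-3.14007664e+00 -1.88902403e-04  2.90584041e+00] 0.09223019582978752 [ 0.16778853 -0.22963937  0.66375186]
scene 532.9271392016956 [0.21557257 0.59651808 0.68210662]
scene thread_bin_tab 0.84 (220, 396) [ 0.465 -0.012  0.154] [ 0.472 -0.028  0.139]
scene thread_bin_tab 0.65 (236, 308) [0.546 0.118 0.178] [0.549 0.114 0.174]
scene wide_bin_tab 0.72 (155, 393) [ 0.539 -0.14   0.181] [ 0.562 -0.193  0.145]
top 469.2798630475474 [0.40516807 0.04031552 0.9526861 ]
top thread_bin_tab 0.71 (292, 345) [ 0.465 -0.009  0.151] [ 0.466 -0.01   0.147]
top wide_bin_tab 0.69 (246, 426) [ 0.54  -0.145  0.176] [ 0.54  -0.146  0.173]
```

View pics/scene1.png

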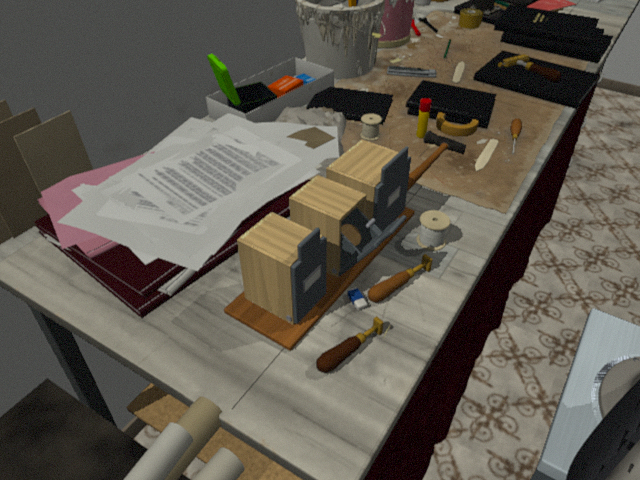

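View pics/top1.png

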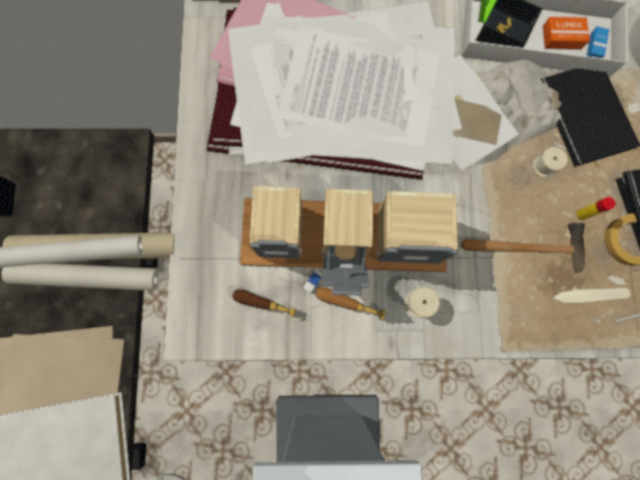

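The scene and top views agree. The row from left to right is the third bin (shut, scene px 308,236), the thread bin (tipped, scene px 396,220 / top px 345,292) and the wide bin (shut, top px 426,246). The net's second "thread" hit is the third bin. Next I'll refine the tab geometry and the yaw from depth.

Run:
```python
from h import *
for c in('top','scene'):
    im,d=read_camera(c);p=camera_params(c)
    k,r=np.meshgrid(np.arange(640),np.arange(480))
    X=np.stack([(k-p['cx'])/p['fx']*d,(r-p['cy'])/p['fy']*d,d],-1)-np.array(p['t'])
    X=(X@np.array(p['R']))[d>0]
    X=X[(X[:,0]>.4)&(X[:,0]<.7)&(abs(X[:,1])<.25)]
    R=X[(X[:,2]>.138)&(X[:,2]<.150)&(X[:,0]>.56)]
    print(c,'roof z',np.median(R[:,2]).round(4))
    for n,a,b in(('third',.06,.17),('thread',-.06,.045),('wide',-.21,-.075)):
        q=R[(R[:,1]>a)&(R[:,1]<b)]
        print(n,'roof rect',cv2.minAreaRect(q[:,:2].astype(np.float32)))
        t=X[(X[:,1]>a)&(X[:,1]<b)&(X[:,0]<.56)&(X[:,2]>.158)]
        if len(t)>5:print('  tab',np.percentile(t,[2,50,98],axis=0).round(3).tolist())
    t=X[(X[:,0]<.50)&(X[:,2]>.12)&(X[:,1]>-.06)&(X[:,1]<.045)]
    print('thread tipped',np.percentile(t,[2,50,98],axis=0).round(3).tolist())
q=[np.array([.12247536,.51009819])]
```

```text
top roof z 0.1445
third roof rect ((0.6068616509437561, 0.1125229224562645), (0.08502335846424103, 0.09565035998821259), 88.50785064697266)
  tab [[0.544, 0.091, 0.159], [0.547, 0.114, 0.173], [0.551, 0.137, 0.177]]
thread roof rect ((0.6047762036323547, -0.01691647246479988), (0.08337549865245819, 0.09085749834775925), 88.67439270019531)
wide roof rect ((0.6020594239234924, -0.14712609350681305), (0.1245458573102951, 0.08682618290185928), 88.59758758544922)
  tab [[0.533, -0.187, 0.16], [0.537, -0.144, 0.173], [0.543, -0.101, 0.177]]
thread tipped [[0.462, -0.051, 0.12], [0.475, -0.012, 0.136], [0.487, 0.025, 0.15]]
scene roof z 0.1435
third roof rect ((0.6065172553062439, 0.11166946589946747), (0.08681195229291916, 0.09743558615446091), 86.81599426269531)
  tab [[0.543, 0.091, 0.159], [0.545, 0.117, 0.17], [0.552, 0.138, 0.175]]
thread roof rect ((0.6055976748466492, -0.016896475106477737), (0.08670610189437866, 0.0910579264163971), 89.50272369384766)
wide roof rect ((0.6038587093353271, -0.14708317816257477), (0.12584713101387024, 0.08776573836803436), 89.90579223632812)
  tab [[0.532, -0.186, 0.159], [0.535, -0.138, 0.17], [0.541, -0.101, 0.174]]
thread tipped [[0.46, -0.036, 0.121], [0.469, 0.003, 0.141], [0.485, 0.027, 0.149]]
```

step_arm(steps=[{"x": -0.344,"y": -0.246,"rz": -0.255,"claw": -1},{"x": -0.344,"y": -0.246,"rz": -0.255,"claw": -1},{"x": -0.344,"y": -0.246,"rz": -0.255,"claw": -1},{"x": -0.344,"y": -0.246,"rz": -0.255,"claw": -1},{"x": -0.344,"y": -0.246,"rz": -0.255,"claw": -1},{"x": -0.344,"y": -0.246,"rz": -0.255,"claw": -1},{"x": -0.344,"y": -0.246,"rz": -0.255,"claw": -1},{"x": -0.548,"y": -0.581,"rz": -0.255,"claw": -1},{"x": -0.548,"y": -0.581,"rz": -0.255,"claw": -1},{"x": -0.548,"y": -0.581,"rz": -0.255,"claw": -1},{"x": -0.548,"y": -0.581,"rz": -0.255,"claw": -1},{"x": -0.548,"y": -0.581,"rz": -0.255,"claw": -1}])

```text
$.steps[0]: bad value
```

step_arm(steps=[{"x": -0.344,"y": -0.246,"z": 0,"rx": 0,"ry": 0,"rz": -0.255,"claw": -1},{"x": -0.344,"y": -0.246,"z": 0,"rx": 0,"ry": 0,"rz": -0.255,"claw": -1},{"x": -0.344,"y": -0.246,"z": 0,"rx": 0,"ry": 0,"rz": -0.255,"claw": -1},{"x": -0.344,"y": -0.246,"z": 0,"rx": 0,"ry": 0,"rz": -0.255,"claw": -1},{"x": -0.344,"y": -0.246,"z": 0,"rx": 0,"ry": 0,"rz": -0.255,"claw": -1},{"x": -0.344,"y": -0.246,"z": 0,"rx": 0,"ry": 0,"rz": -0.255,"claw": -1},{"x": -0.344,"y": -0.246,"z": 0,"rx": 0,"ry": 0,"rz": -0.255,"claw": -1},{"x": -0.548,"y": -0.581,"z": 0,"rx": 0,"ry": 0,"rz": -0.255,"claw": -1},{"x": -0.548,"y": -0.581,"z": 0,"rx": 0,"ry": 0,"rz": -0.255,"claw": -1},{"x": -0.548,"y": -0.581,"z": 0,"rx": 0,"ry": 0,"rz": -0.255,"claw": -1},{"x": -0.548,"y": -0.581,"z": 0,"rx": 0,"ry": 0,"rz": -0.255,"claw": -1},{"x": -0.548,"y": -0.581,"z": 0,"rx": 0,"ry": 0,"rz": -0.255,"claw": -1}])

```text
time: 1.6
tool_pos: [0.3825, 0.0947, 0.227]
tool_rot: [3.141, 0.001, 3.106]
contact_force: [0.6, 0.6, 0.7]
opening: 0.0165
grip_force: 0.0
```

step_arm(steps=[{"x": -0.03,"y": -0.13,"z": 0.03,"rx": 0,"ry": 0,"rz": 0,"claw": -1},{"x": -0.04,"y": -0.13,"z": 0.06,"rx": 0,"ry": 0,"rz": 0,"claw": -1},{"x": -0.04,"y": -0.13,"z": 0.12,"rx": 0,"ry": 0,"rz": 0,"claw": -1},{"x": -0.04,"y": -0.13,"z": 0.12,"rx": 0,"ry": 0,"rz": 0,"claw": -1},{"x": -0.04,"y": -0.13,"z": 0.12,"rx": 0,"ry": 0,"rz": 0,"claw": -1},{"x": -0.04,"y": -0.13,"z": 0.12,"rx": 0,"ry": 0,"rz": 0,"claw": -1}])

```text
time: 2.1
tool_pos: [0.4083, -0.002, 0.1365]
tool_rot: [3.141, -0.002, 3.105]
contact_force: [0.2, -0.3, 0.6]
opening: 0.0004
grip_force: 0.0
```

step_arm(steps=[{"x": -0.025,"y": -0.012,"z": 0,"rx": 0,"ry": 0,"rz": 0,"claw": -1},{"x": -0.045,"y": -0.012,"z": 0,"rx": 0,"ry": 0,"rz": 0,"claw": -1},{"x": -0.06,"y": -0.012,"z": 0,"rx": 0,"ry": 0,"rz": 0,"claw": -1},{"x": -0.075,"y": -0.012,"z": 0,"rx": 0,"ry": 0,"rz": 0,"claw": -1},{"x": -0.09,"y": -0.012,"z": 0,"rx": 0,"ry": 0,"rz": 0,"claw": -1},{"x": -0.1,"y": -0.012,"z": 0,"rx": 0,"ry": 0,"rz": 0,"claw": -1},{"x": -0.11,"y": -0.012,"z": 0,"rx": 0,"ry": 0,"rz": 0,"claw": -1},{"x": -0.12,"y": -0.012,"z": 0,"rx": 0,"ry": 0,"rz": 0,"claw": -1},{"x": -0.13,"y": -0.012,"z": 0,"rx": 0,"ry": 0,"rz": 0,"claw": -1},{"x": -0.138,"y": -0.012,"z": 0,"rx": 0,"ry": 0,"rz": 0,"claw": -1},{"x": -0.145,"y": -0.012,"z": 0,"rx": 0,"ry": 0,"rz": 0,"claw": -1},{"x": -0.15,"y": -0.012,"z": 0,"rx": 0,"ry": 0,"rz": 0,"claw": -1}])

```text
time: 3.1
tool_pos: [0.5208, -0.0148, 0.1367]
tool_rot: [3.141, -0.001, 3.106]
contact_force: [-2.5, 0.0, 0.8]
opening: 0.0005
grip_force: 0.8
```

step_arm(steps=[{"x": -0.003,"y": 0,"z": 0,"rx": 0,"ry": 0,"rz": 0,"claw": -1},{"x": -0.006,"y": 0,"z": 0,"rx": 0,"ry": 0,"rz": 0,"claw": -1},{"x": -0.009,"y": 0,"z": 0,"rx": 0,"ry": 0,"rz": 0,"claw": -1},{"x": -0.011,"y": 0,"z": 0,"rx": 0,"ry": 0,"rz": 0,"claw": -1},{"x": -0.011,"y": 0,"z": 0,"rx": 0,"ry": 0,"rz": 0,"claw": -1}])

```text
time: 3.52
tool_pos: [0.5273, -0.0151, 0.1366]
tool_rot: [3.142, -0.005, 3.106]
contact_force: [-8.2, 0.2, 5.6]
opening: 0.0007
grip_force: 4.2
```

```bash
cat > m.py <<'E'
from h import *
s=robot.observe();print(s['time'],s['tool_pos'].round(4),s['contact_force'].round(1))
for c in('top','scene'):
    im,d=read_camera(c);p=camera_params(c);cv2.imwrite(f"pics/{c}_{s['time']:.2f}.png",im)
    k,r=np.meshgrid(np.arange(640),np.arange(480))
    X=np.stack([(k-p['cx'])/p['fx']*d,(r-p['cy'])/p['fy']*d,d],-1)-np.array(p['t'])
    X=(X@np.array(p['R']))[d>0]
    for n,a,b in(('third',.095,.13),('thread',-.035,.005),('wide',-.187,-.105)):
        t=X[(X[:,1]>a)&(X[:,1]<b)&(X[:,0]>.4)&(X[:,0]<.56)&(X[:,2]>.12)&(X[:,2]<.185)]
        if len(t)>5:
            t=t[t[:,2]>np.percentile(t[:,2],70)];print(c,n,len(t),np.percentile(t,[5,50,95],axis=0).round(3).tolist())
E
python3 m.py
```

```text
3.5167 [ 0.5273 -0.0151  0.1366] [-8.2  0.2  5.6]
top third 66 [[0.544, 0.097, 0.173], [0.548, 0.11, 0.175], [0.551, 0.128, 0.176]]
top wide 114 [[0.534, -0.185, 0.172], [0.537, -0.165, 0.174], [0.541, -0.143, 0.176]]
scene third 131 [[0.544, 0.098, 0.166], [0.545, 0.112, 0.172], [0.55, 0.128, 0.174]]
scene thread 95 [[0.517, -0.024, 0.167], [0.518, -0.005, 0.172], [0.524, 0.003, 0.182]]
scene wide 63 [[0.532, -0.174, 0.141], [0.534, -0.147, 0.149], [0.539, -0.122, 0.174]]
```

step_arm(steps=[{"x": -0.004,"y": 0,"z": 0,"rx": 0,"ry": 0,"rz": 0,"claw": -1},{"x": -0.004,"y": 0,"z": 0,"rx": 0,"ry": 0,"rz": 0,"claw": -1}])

```text
time: 3.78
tool_pos: [0.5273, -0.0151, 0.1366]
tool_rot: [3.142, -0.011, 3.106]
contact_force: [-20.1, -1.3, 15.0]
opening: 0.0007
grip_force: 10.2
```

step_arm(steps=[{"x": 0.04,"y": 0,"z": 0,"rx": 0,"ry": 0,"rz": 0,"claw": -1},{"x": 0.08,"y": 0,"z": 0,"rx": 0,"ry": 0,"rz": 0,"claw": -1},{"x": 0.08,"y": 0,"z": -0.04,"rx": 0,"ry": 0,"rz": 0,"claw": -1},{"x": 0.08,"y": -0.05,"z": -0.1,"rx": 0,"ry": 0,"rz": 0,"claw": -1},{"x": 0.08,"y": -0.1,"z": -0.12,"rx": 0,"ry": 0,"rz": 0,"claw": -1},{"x": 0.08,"y": -0.16,"z": -0.12,"rx": 0,"ry": 0,"rz": 0,"claw": -1},{"x": 0.08,"y": -0.172,"z": -0.12,"rx": 0,"ry": 0,"rz": 0,"claw": -1},{"x": 0.08,"y": -0.172,"z": -0.12,"rx": 0,"ry": 0,"rz": 0,"claw": -1}])

```text
time: 4.45
tool_pos: [0.468, -0.1466, 0.2277]
tool_rot: [-3.139, 0.003, 3.102]
contact_force: [0.2, 0.2, -0.9]
opening: 0.0007
grip_force: 0.0
```

```bash
python3 m.py
```

```text
4.45 [ 0.468  -0.1466  0.2277] [ 0.2  0.2 -0.9]
top third 65 [[0.544, 0.097, 0.173], [0.548, 0.112, 0.175], [0.551, 0.128, 0.176]]
top thread 95 [[0.539, -0.034, 0.173], [0.542, -0.016, 0.174], [0.546, 0.002, 0.176]]
top wide 196 [[0.534, -0.171, 0.171], [0.539, -0.139, 0.174], [0.542, -0.109, 0.176]]
scene third 133 [[0.544, 0.096, 0.167], [0.545, 0.112, 0.173], [0.55, 0.129, 0.175]]
scene thread 122 [[0.538, -0.033, 0.165], [0.54, -0.016, 0.172], [0.545, 0.002, 0.174]]
scene wide 192 [[0.533, -0.181, 0.164], [0.535, -0.145, 0.172], [0.541, -0.109, 0.174]]
```

step_arm(steps=[{"x": -0.055,"y": 0.004,"z": 0,"rx": 0,"ry": 0,"rz": 0,"claw": -1},{"x": -0.11,"y": 0.004,"z": 0,"rx": 0,"ry": 0,"rz": 0,"claw": -1},{"x": -0.126,"y": 0.004,"z": 0,"rx": 0,"ry": 0,"rz": 0,"claw": -1},{"x": -0.126,"y": 0.004,"z": 0.01,"rx": 0,"ry": 0,"rz": 0,"claw": -1},{"x": -0.126,"y": 0.004,"z": 0.04,"rx": 0,"ry": 0,"rz": 0,"claw": -1},{"x": -0.126,"y": 0.004,"z": 0.07,"rx": 0,"ry": 0,"rz": 0,"claw": -1},{"x": -0.126,"y": 0.004,"z": 0.095,"rx": 0,"ry": 0,"rz": 0,"claw": -1},{"x": -0.126,"y": 0.004,"z": 0.095,"rx": 0,"ry": 0,"rz": 0,"claw": -1}])

```text
time: 5.22
tool_pos: [0.5587, -0.1401, 0.151]
tool_rot: [3.138, -0.009, 3.107]
contact_force: [-0.9, -0.6, -0.8]
opening: 0.0001
grip_force: 0.0
```

step_arm(steps=[{"x": 0.01,"y": 0,"z": 0,"rx": 0,"ry": 0,"rz": 0,"claw": -1},{"x": 0.018,"y": 0,"z": 0,"rx": 0,"ry": 0,"rz": 0,"claw": -1},{"x": 0.026,"y": 0,"z": 0,"rx": 0,"ry": 0,"rz": 0,"claw": -1},{"x": 0.036,"y": 0,"z": 0,"rx": 0,"ry": 0,"rz": 0,"claw": -1},{"x": 0.047,"y": 0,"z": 0.001,"rx": 0,"ry": 0,"rz": 0,"claw": -1},{"x": 0.058,"y": 0,"z": 0.003,"rx": 0,"ry": 0,"rz": 0,"claw": -1},{"x": 0.07,"y": 0,"z": 0.007,"rx": 0,"ry": 0,"rz": 0,"claw": -1},{"x": 0.082,"y": 0,"z": 0.012,"rx": 0,"ry": 0,"rz": 0,"claw": -1},{"x": 0.094,"y": 0,"z": 0.018,"rx": 0,"ry": 0,"rz": 0,"claw": -1},{"x": 0.104,"y": 0,"z": 0.023,"rx": 0,"ry": 0,"rz": 0,"claw": -1},{"x": 0.112,"y": 0,"z": 0.028,"rx": 0,"ry": 0,"rz": 0,"claw": -1},{"x": 0.115,"y": 0,"z": 0.03,"rx": 0,"ry": 0,"rz": 0,"claw": -1}])

```text
time: 6.22
tool_pos: [0.4746, -0.1392, 0.1326]
tool_rot: [3.141, -0.001, 3.106]
contact_force: [0.4, -0.5, 0.1]
opening: 0.0003
grip_force: 0.2
```

```bash
python3 m.py
```

```text
6.2167 [ 0.4746 -0.1392  0.1326] [ 0.4 -0.5  0.1]
top third 65 [[0.546, 0.098, 0.173], [0.549, 0.114, 0.175], [0.551, 0.127, 0.176]]
top thread 95 [[0.539, -0.033, 0.172], [0.543, -0.016, 0.174], [0.546, 0.002, 0.176]]
top wide 63 [[0.545, -0.134, 0.145], [0.553, -0.118, 0.146], [0.56, -0.106, 0.147]]
scene third 132 [[0.543, 0.097, 0.166], [0.545, 0.113, 0.172], [0.55, 0.128, 0.174]]
scene thread 119 [[0.538, -0.033, 0.165], [0.54, -0.015, 0.172], [0.545, 0.003, 0.175]]
scene wide 148 [[0.452, -0.157, 0.144], [0.465, -0.136, 0.148], [0.558, -0.111, 0.17]]
```

step_arm(steps=[{"x": 0.004,"y": 0,"z": 0.002,"rx": 0,"ry": 0,"rz": 0,"claw": -1},{"x": 0.007,"y": 0,"z": 0.004,"rx": 0,"ry": 0,"rz": 0,"claw": -1},{"x": 0.01,"y": 0,"z": 0.005,"rx": 0,"ry": 0,"rz": 0,"claw": -1},{"x": 0.012,"y": 0,"z": 0.005,"rx": 0,"ry": 0,"rz": 0,"claw": -1},{"x": 0.012,"y": 0,"z": 0.005,"rx": 0,"ry": 0,"rz": 0,"claw": -1}])

```text
time: 6.73
tool_pos: [0.4676, -0.1391, 0.1295]
tool_rot: [-3.141, 0.002, 3.106]
contact_force: [2.9, 0.7, 0.3]
opening: 0.0003
grip_force: 1.2
```

step_arm(steps=[{"x": 0.003,"y": 0,"z": 0,"rx": 0,"ry": 0,"rz": 0,"claw": -1},{"x": 0.004,"y": 0,"z": 0,"rx": 0,"ry": 0,"rz": 0,"claw": -1},{"x": 0.004,"y": 0,"z": 0,"rx": 0,"ry": 0,"rz": 0,"claw": -1}])

```text
time: 6.98
tool_pos: [0.4664, -0.1394, 0.1302]
tool_rot: [-3.14, 0.006, 3.106]
contact_force: [7.8, 1.0, -0.7]
opening: 0.0003
grip_force: 3.3
```

step_arm(steps=[{"x": -0.016,"y": 0,"z": 0,"rx": 0,"ry": 0,"rz": 0,"claw": -1},{"x": -0.02,"y": 0,"z": 0,"rx": 0,"ry": 0,"rz": 0,"claw": -1},{"x": -0.02,"y": 0,"z": -0.03,"rx": 0,"ry": 0,"rz": 0,"claw": -1},{"x": -0.02,"y": 0,"z": -0.08,"rx": 0,"ry": 0,"rz": 0,"claw": -1},{"x": -0.02,"y": 0,"z": -0.13,"rx": 0,"ry": 0,"rz": 0,"claw": -1},{"x": -0.02,"y": 0,"z": -0.16,"rx": 0,"ry": 0,"rz": 0,"claw": -1},{"x": -0.02,"y": 0,"z": -0.16,"rx": 0,"ry": 0,"rz": 0,"claw": -1},{"x": -0.02,"y": 0,"z": -0.16,"rx": 0,"ry": 0,"rz": 0,"claw": -1}])

```text
time: 7.65
tool_pos: [0.4788, -0.1395, 0.25]
tool_rot: [-3.141, 0.001, 3.106]
contact_force: [-0.1, -0.4, -0.5]
opening: 0.0004
grip_force: 0.0
```

```bash
python3 m.py; ls pics
```

```text
7.65 [ 0.4788 -0.1395  0.25  ] [-0.1 -0.4 -0.5]
top third 65 [[0.546, 0.097, 0.173], [0.548, 0.112, 0.174], [0.551, 0.128, 0.176]]
top thread 95 [[0.54, -0.033, 0.172], [0.542, -0.016, 0.175], [0.546, 0.003, 0.176]]
top wide 184 [[0.546, -0.177, 0.144], [0.554, -0.139, 0.145], [0.56, -0.116, 0.147]]
scene third 136 [[0.543, 0.098, 0.166], [0.545, 0.113, 0.172], [0.55, 0.129, 0.174]]
scene thread 120 [[0.538, -0.032, 0.165], [0.54, -0.013, 0.172], [0.545, 0.004, 0.174]]
scene wide 177 [[0.543, -0.181, 0.143], [0.551, -0.144, 0.144], [0.559, -0.11, 0.146]]
scene1.png
scene_3.52.png
scene_4.45.png
scene_6.22.png
scene_7.65.png
top1.png
top_3.52.png
top_4.45.png
top_6.22.png
top_7.65.png
```

Run:
```python
from h import *
for c in('top','scene'):
    im,d=read_camera(c);p=camera_params(c)
    k,r=np.meshgrid(np.arange(640),np.arange(480))
    X=np.stack([(k-p['cx'])/p['fx']*d,(r-p['cy'])/p['fy']*d,d],-1)-np.array(p['t'])
    X=(X@np.array(p['R']))[d>0]
    t=X[(X[:,1]>-.187)&(X[:,1]<-.1)&(X[:,0]>.4)&(X[:,0]<.5)&(X[:,2]>.10)&(X[:,2]<.18)]
    print(c,len(t),np.percentile(t,[2,50,98],axis=0).round(3).tolist())
```

```text
top 363 [[0.445, -0.15, 0.112], [0.456, -0.132, 0.134], [0.498, -0.102, 0.142]]
scene 450 [[0.444, -0.183, 0.102], [0.462, -0.141, 0.125], [0.498, -0.101, 0.14]]
```

View pics/scene_7.65.png

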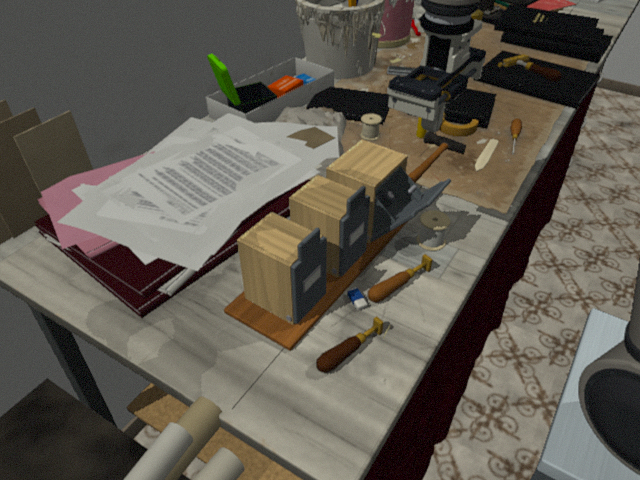

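The picture shows the wide bin hanging open (px 430,195), and both narrow bins shut (px 340,230 and 310,275). The gripper is clear of everything.

```bash
python3 -c "
from cell import robot
print(robot.hand_in())"
```

```text
the job is handed in; nothing more can be done
None
```

The job is handed in at about 8 s: I pushed the thread bin fully home first, then tipped the wide bin open to its stop; the other narrow bin stayed shut, and the gripper ended clear of everything.

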